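# Draw a blank home in the drill jig and pin it

### The job

The flat steel blank in the drill jig has been laid in short of its end stop: its far end is under the bush plate and its sides are shut in between the rails, so it can only be moved from above. Press on its bare top with closed fingertips, firmly enough not to slip but never so hard that it sinks off its sprung skids onto the steel base, which would score it, and drag it back until it sits fully home against the end stop; then take the thinner of the two pins from the pin stand and put it down through the hole in the blank into the jig's bore until its collar rests flat on the blank, without forcing it. Leave the thicker pin where it stands, and let go at the end.

Things in the scene. Friction and masses are not known exactly. Their poses are not given: they have to be found in the camera images.
- drill_jig: channel drill jig, fixed: dark steel base 240 (x) by 110 mm (y) on screw feet, so its height differs by up to 8 mm between set-ups. Origin: its middle, 28 mm below the base's top; x runs along the channel from the end stop to the bush plate, z up. Channel 67 mm wide, y -32 to +35, between bright rails with tops at z = 39 mm; the blank floats in it on sprung nylon skids, its top at z = 36 mm
- stop_face (a point): middle of the end stop's inner face, level with the blank's top, at (-85.5, 0, 36) mm in the jig's frame; axes as the jig's. The stop is a bright bar across the channel, 14 mm thick, its top 8 mm above the blank's top
- bush_plate (a point): middle of the top of the aluminium bush plate that bridges the channel over the blank's far end: 66 mm (x) by 108 mm (y), top 18.5 mm above the blank's top; its three drill bushes stand 4 mm higher. At (68, 0, 54.5) mm in the jig's frame
- pin_bore (a point): centre of the mouth of the bore for the locating pin, in the top of the jig's base between the nylon skids, 8 mm below the blank's top: 11.5 mm across, 21 mm deep, 22.5 mm from the stop face, at (-63, 0, 28) mm in the jig's frame; axes as the jig's
- skids_mid (a point): middle between the two white, slippery nylon skids along the channel (y = -21 and +21 mm), level with the blank's underside. Springs under them float the blank: pressed with more than about 3 N it sinks (8 N per mm) and at 17 to 20 N it grounds on the steel base 2 mm lower, which scores it; it rises when let go
- blank: flat bright steel blank, 150 (x) by 64 (y) by 6 mm, about 0.4 kg, loose in the channel, 30 to 55 mm short of the stop at the start. Origin: middle of its underside; axes as the jig's. A sprung plunger in the +y rail holds it against the -y rail. Pressed with 8 to 12 N it slides at 1 to 4 N; a light touch slips. Its top is open from the near edge to the bush plate
- blank_edge (a point): middle of the blank's near edge (the one that meets the stop), at its top
- blank_hole (a point): centre of the round hole through the blank, at its top: 12 mm across, 22 mm from the near edge. With the blank home it stands over the bore
- locating_pin_grip (a point): the thinner pin, upright in a socket of the pin stand: dark round handle 18 mm across with a bright collar (22 mm across, 4 mm high) at its foot, below it a shank 10 mm across, 21 mm long, its last 5 mm tapering to 4 mm. The point is on the axis, 20 mm above the collar's underside and 18 mm below the handle's top; z runs up the pin
- locating_pin: the same thinner pin (0.1 kg); origin on its axis at the collar's underside
- thick_pin_grip (a point): the thicker pin, in the stand's other socket, for another jig: handle 28 mm across, collar 32 mm, shank 14 mm (too thick for this jig). The point is on its axis, 20 mm above its collar's underside, 18 mm below its top
- pin_stand: aluminium block 42 (x) by 126 (y) by 30 mm high, fixed, with two sockets 15.5 mm across and 26 mm deep at y = -36 and +36 mm; the pins' collars rest on its top. Which pin is in which socket varies. Origin: middle of its underside
Not all that is in view belongs to the job. What is shaped like the locating_pin but orange is not meant.

How it is judged:
By the outcome, as a careful person would: the job done as asked, in the order asked, and still so for the second after the job is handed in, with the robot touching nothing.
It also fails if it takes over 64 s, if anything falls off the work surface, if the arm or the gripper's body presses on something with over 40 N, if the wrist force passes 120 N, or if a joint passes its speed limit or range.

### The arm

A 7-joint arm with a two-finger parallel gripper is mounted at the origin on a cart in front of the work surface, level with it; the furniture and walls round the work are solid. World frame = base frame: x ahead of the robot, y to its left, z up, the work surface at z = 0. Lengths are in m, angles in rad, forces in N, time in s.
With the tool pointing down it reaches from about 0.35 to 0.9 m from the base axis. Payload 8.1 kg.
Tool frame: the origin (TCP) lies midway between the tips of the shut fingers; the grasp point (between the pads) lies 19 mm behind it (arm.hold_point_z is the z of the grasp point in the tool frame, in m); z points along the fingers, y is the line along which they close (so a half turn about z gives the same grasp; the last joint's range is limited). The gripper opens to 92 mm and grips with 3 to 60 N. Pads are 19 mm wide; open, the fingers measure 130 mm over their backs; the gripper's body (75 mm by 190 mm) begins 47 mm behind the grasp point.
Start: joints at [-1.282, 0.434, 0.025, 1.573, -0.012, 1.134, -0.075], TCP at [0.239, 0.578, 0.227] pointing down, gripper open.
Joint ranges: [-2.62, 2.62], [-0.44, 2.09], [-1.27, 1.32], [0.08, 2.57], [-1.32, 4.46], [0.12, 2], [-2.74, 2.74]. Speed limits (rad/s): [2.22, 2.22, 3.01, 3.01, 3.14, 3.14, 3.14].

### API

Orientations are given as a rotation vector (axis times angle).
In Python, from cell import arm, get_image, camera_params, job gives the robot as it stands.
- The arm moves only by the tool send_rows, never from a script. Its argument "deltas" is a list of rows, each a list of 3 entries, a list of its own where there are three numbers: the shift along the world's x, y, z in m, then the turn, a rotation vector about the world's x, y, z in rad, then the finger opening in m, from 0 to 0.0918. In form: [[[tx, ty, tz], [ax, ay, az], gripper], ...]. A call has exactly 10 rows; each row shifts and turns the commanded pose from where the row before left it; what a row does not reach is not made up. A row lasts 1/10 s, in which the tool goes at most 50 mm and 8.59 degrees, less where a joint would pass 70% of its speed; a pose out of reach is approached as far as the arm can. A call with a gripper value outside its range is refused whole. The fingers move at their own pace and stop on an object; "force" is the grip in N (left out, the last holds). Time passes only in rows, so rows that do not move let the fingers close, or fill a call up. It gives the time, the measured TCP pose, the force and the opening at its end, in the units of the state.
- arm.observe(): the state, without advancing time (a new reading comes with each control period).
- get_image(name): name is "scene" or "top" or "wrist"; returns the picture (480x640x3 uint8, red, green, blue); there is no depth.
- camera_params(name): a dict with "fov_y" (degrees; the focal length in pixels is half the picture's height over the tangent of half this angle, whatever the lens; pixels are square), "cx", "cy" (the principal point, pixels), "rvec" (rotation vector, rad) and "tvec" (3), from world to camera coordinates, as OpenCV has them. Camera axes: x right, y down, z forward; pixel columns grow to the right and rows downward; lengths in m; the calibration is good to about 2 mm. A picture is of the moment at which its call begins: read the wrist's pose just before it. camera_params takes no time and is no camera call; for the wrist camera it gives the pose at the moment of the call.
- job.sign_off(): hands the job in, once; it reports no verdict.
The state is a dict: "clock": time; "joints": joint angles; "dq": joint speeds; "joint_efforts": joint torques, N m; "position": TCP position; "ee_rot": TCP orientation; "force": force on the tool from outside, world axes, zero at the start; "ft_torque": the same for the moment, N m; "width": opening from 0.0 (shut) to 1.0 (fully open).
Only numpy, scipy, OpenCV 4.12 (cv2) and the standard library are available. Lean on these libraries where they do the work, as an engineer would, in place of code of your own. Each camera call takes 0.05 s, during which the arm holds its last target. There are 200 camera calls.

## Working session

There is one attempt and no reset: what is moved stays moved. The work goes in short steps, Python scripts to look and compute and a tool call to move; the robot and the scene stay as the last step left them, time stands still between calls to the robot, and variables do not carry over. Pictures are saved under pics/ and viewed, on a budget of 10 in all, crops included, one or two more only if the job needs it, and the job is handed in when it is done.

Besides the shell and the picture viewer there is one more tool, called after ">>>" as name([rows], argument=value, ...), one row to a line, values as JSON. send_rows: Moves the arm, as the interface text tells. Its arguments: {"type":"object","properties":{"deltas":{"type":"array","items":{"type":"array"}},"force":{"type":"number"}},"required":["deltas"]}

```bash
ls; mkdir -p pics; cat > h.py <<'E'
import numpy as np,cv2
from cell import arm,get_image,camera_params,job
def cam(n):
    p=camera_params(n);f=240/np.tan(np.radians(p["fov_y"])/2)
    return f,p["cx"],p["cy"],cv2.Rodrigues(np.array(p["rvec"],float))[0],np.array(p["tvec"],float)
def ray(c,uv,z):
    f,cx,cy,R,t=c;o=-R.T@t;d=R.T@np.array([(uv[0]-cx)/f,(uv[1]-cy)/f,1]);return o+d*(z-o[2])/d[2]
def proj(c,P):
    f,cx,cy,R,t=c;q=R@np.array(P,float)+t;return q[:2]/q[2]*f+[cx,cy]
def save(n,im):cv2.imwrite("pics/"+n+".png",im[...,::-1])
E
python3 - <<'E'
from h import *
s=arm.observe();print(s, arm.hold_point_z)
ims={}
for n in("scene","top","wrist"):
    im=get_image(n);np.save("pics/"+n+"0.npy",im);ims[n]=im
    print(n,camera_params(n)); save(n+"0",im)
E
```

```text
pics
{'clock': 0.0, 'joints': array([-1.28160432,  0.43522603,  0.02496944,  1.57408597, -0.01157595,
        1.13399851, -0.07511985]), 'dq': array([-0.00012121, -0.00054623,  0.00040953, -0.00206722,  0.00018741,
       -0.00012705, -0.00111955]), 'joint_efforts': array([ 1.58648472e-04, -6.67870831e+01,  9.84844677e-01, -3.14451027e+01,
       -6.06913283e-02,  4.31149034e-02,  1.78792420e-04]), 'position': array([0.23851807, 0.57714917, 0.22594735]), 'ee_rot': array([-6.11585780e-01, -3.08133941e+00,  2.46085181e-03]), 'force': array([ 0.92727694, -0.98818012,  0.0025547 ]), 'ft_torque': array([-0.02147977,  0.03809768, -0.01448462]), 'width': 1.0028717345277687} -0.0188
scene {'fov_y': 44.43913639872986, 'cx': 322.3192777807246, 'cy': 241.64640233981345, 'rvec': array([ 1.95234714, -0.45022787,  0.265475  ]), 'tvec': array([-0.48444925,  0.14464093,  0.74602768])}
top {'fov_y': 47.568759937085176, 'cx': 327.455615421403, 'cy': 231.51617308394768, 'rvec': array([ 2.08367992, -2.13991227,  0.1936385 ]), 'tvec': array([-0.00721787,  0.52891275,  0.80836448])}
wrist {'fov_y': 66.03516349188853, 'cx': 315.0510267077445, 'cy': 242.74184509557253, 'rvec': array([-2.38944991, -1.59865397, -0.24658646]), 'tvec': array([-0.62437537, -0.03737444,  0.39121286])}
```

View pics/top0.png

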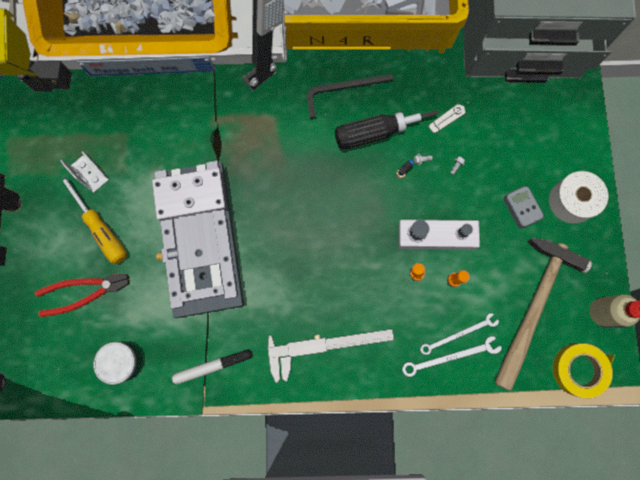

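View pics/scene0.png

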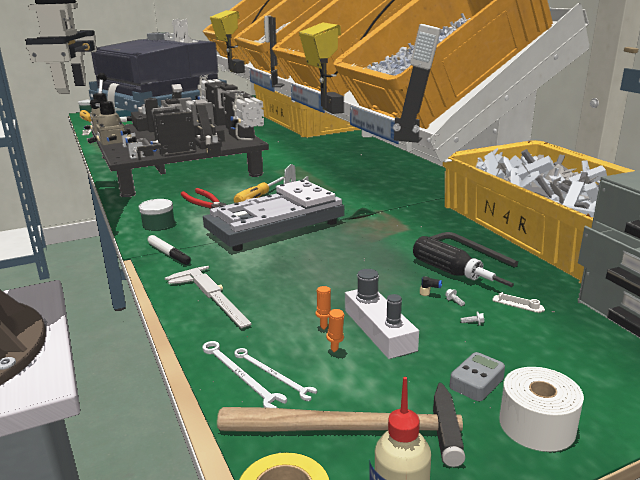

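The top view shows the jig at px (153–243, 163–317), with its bush plate at the far end and the end stop near (205, 298). The stand is at (440, 233). There are four pin candidates: a dark thick one at (419, 230), a dark thin one at (465, 231), and orange ones at (417, 271) and (459, 279). The dark thin one at (465, 231) fits the description, so I'll confirm it in an enlarged crop.

```bash
python3 - <<'E'
from h import *
im=np.load("pics/top0.npy")
a=cv2.resize(im[155:325,145:250],None,fx=3.5,fy=3.5,interpolation=cv2.INTER_CUBIC)
b=cv2.resize(im[205:290,390:490],None,fx=4,fy=4,interpolation=cv2.INTER_CUBIC)
o=np.zeros((600,780,3),np.uint8);o[:a.shape[0],:a.shape[1]]=a;o[:b.shape[0],375:375+b.shape[1]]=b
save("crop1",o)
E
```

```text
(no output)
```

View pics/crop1.png

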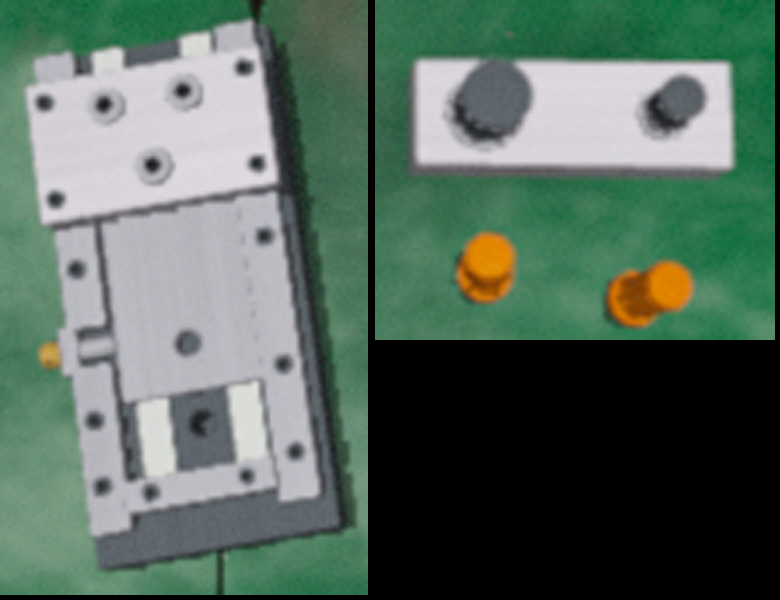

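The crop confirms it: the thin dark pin's handle top is at original px (467.3, 229.5), the thick one is on the left of the stand, and the orange ones stand outside it. The blank hole is at crop (188, 343), its near edge runs (127, 401)–(262, 378), and the bore is at (202, 424). Next I fit the poses.

```bash
python3 - <<'E'
from h import *
from scipy.optimize import least_squares as LS
c=cam("top")
J=lambda u,v:np.array([145+u/3.5,155+v/3.5])
S=lambda u,v:np.array([390+(u-375)/4,205+v/4])
mod=[(101,54,54.5),(101,-54,54.5),(35,-54,54.5),(35,54,54.5),(-120,55,28),(-120,-55,28),(-63,0,28)]
px=[J(27,88),J(263,48),J(278,186),J(43,225),J(102,568),J(348,525),J(202,424)]
def T(p,m):
    x,y,z,a=p;m=np.array(m)/1000;C,s=np.cos(a),np.sin(a);return [x+C*m[0]-s*m[1],y+s*m[0]+C*m[1],z+m[2]]
g=ray(c,(200,240),.05);print(g)
r=LS(lambda p:np.concatenate([proj(c,T(p,m))-q for m,q in zip(mod,px)]),[g[0],g[1],.02,0])
print("jig",r.x,np.degrees(r.x[3]),r.fun.reshape(-1,2).round(1).tolist())
p=r.x
for z in(.010,.018,.026):
    r2=LS(lambda p:np.concatenate([proj(c,T([p[0],p[1],z,p[2]],m))-q for m,q in zip(mod,px)]),[g[0],g[1],0]);print(z,r2.x,r2.cost)
zt=p[2]+.036
def inv(P):
    d=np.array(P)[:2]-p[:2];C,s=np.cos(p[3]),np.sin(p[3]);return 1000*np.array([C*d[0]+s*d[1],-s*d[0]+C*d[1]])
for n,q in(("hole",J(188,343)),("eL",J(127,401)),("eR",J(262,378))):print(n,ray(c,q,zt),inv(ray(c,q,zt)))
print("stop w",T(p,(-85.5,0,36)),"bore w",T(p,(-63,0,36)))
for q in(S(415,60),S(730,64),S(733,165),S(414,165)):print("stand",ray(c,q,.03))
print("thin",ray(c,S(684,98),.068),"thick",ray(c,S(497,92),.068))
E
```

```text
[0.52093739 0.18103078 0.05      ]
jig [0.52787102 0.18811504 0.00355295 0.15444   ] 8.84876010788424 [[0.2, 0.0], [-0.9, -0.4], [0.7, -0.6], [0.5, 0.3], [-0.0, 0.5], [-1.4, 0.2], [1.0, -0.1]]
0.01 [0.52666441 0.18646101 0.15443475] 3.6070077665310034
0.018 [0.52516775 0.18440862 0.15442812] 7.1283125487859165
0.026 [0.52367176 0.18235628 0.15442139] 13.522367426198274
hole [0.50185467 0.18526911 0.03955295] [-26.14448302   1.18994858]
eL [0.47596901 0.21248588 0.03955295] [-47.5353759   32.06469357]
eR [0.48482027 0.15118253 0.03955295] [-48.21956137 -29.87057522]
stop w [np.float64(0.4433886542384695), np.float64(0.17496285370471293), np.float64(0.03955294641410354)] bore w [np.float64(0.4656208553891744), np.float64(0.1784239564183865), np.float64(0.03955294641410354)]
stand [ 0.54865827 -0.13934097  0.03      ]
stand [ 0.54335921 -0.26651408  0.03      ]
stand [ 0.50191869 -0.26443688  0.03      ]
stand [ 0.50546975 -0.13673653  0.03      ]
thin [ 0.52242233 -0.23742936  0.068     ] thick [ 0.52682709 -0.16557857  0.068     ]
```

>>> send_rows([
  [[0.028,-0.039,0],[0,0,0.0545],0],
  [[0.028,-0.039,0],[0,0,0.0545],0],
  [[0.028,-0.039,0],[0,0,0.0545],0],
  [[0.028,-0.039,0],[0,0,0.0545],0],
  [[0.028,-0.039,0],[0,0,0.0545],0],
  [[0.028,-0.039,0],[0,0,0.0545],0],
  [[0.028,-0.039,0],[0,0,0.0545],0],
  [[0.028,-0.039,0],[0,0,0.0545],0],
  [[0.028,-0.039,0],[0,0,0.0545],0],
  [[0.028,-0.039,0],[0,0,0.0545],0],
])

```text
clock: 1.15
position: [0.5194, 0.1859, 0.2267]
ee_rot: [0.244, -3.132, -0.0]
force: [0.5, 0.6, -0.1]
width: 0.179
```

```bash
python3 - <<'E'
from h import *
s=arm.observe();print(s["position"],s["ee_rot"],s["force"],s["clock"],s["dq"].round(2))
c=cam("wrist");print(-c[3].T@c[4],c[3][2]);p=camera_params("wrist");im=get_image("wrist");save("w1",im);np.save("pics/w1.npy",im);np.save("pics/w1c.npy",np.array(p,dtype=object))
print(proj(c,(.535,.188,.044)),proj(c,(.4434,.175,.044)))
E
```

```text
[0.51941408 0.18585464 0.22672968] [ 2.43971223e-01 -3.13205024e+00 -2.01123991e-04] [ 0.50781489  0.6234191  -0.09494031] 1.15 [ 0.79  0.19  0.11 -0.27 -0.06  0.08  1.46]
[0.4374643  0.17336605 0.38404896] [ 0.29909515  0.04695803 -0.95306717]
[314.35078288 233.39643269] [315.83526865 132.69362436]
```

View pics/w1.png

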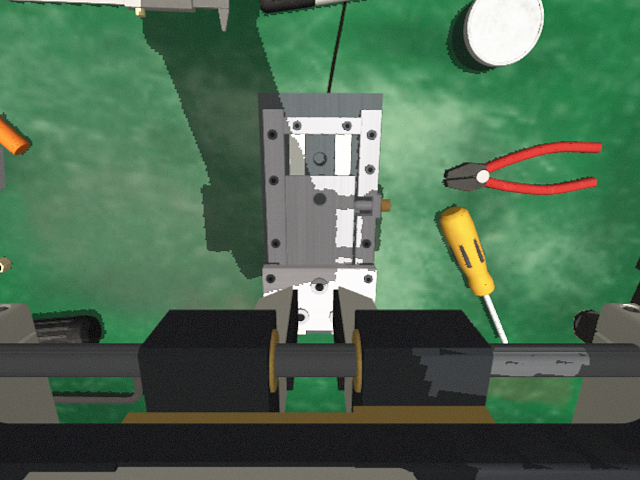

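The wrist view shows the jig square on: bore about (320, 158), hole about (320, 199), blank edge about row 176, stop about rows 118–134. I'll enlarge it once for a joint fit with the top view.

```bash
python3 - <<'E'
from h import *
im=np.load("pics/w1.npy")
save("crop2",cv2.resize(im[85:275,250:395],None,fx=4,fy=4,interpolation=cv2.INTER_CUBIC)[:,:,:][:600] if False else cv2.resize(im[85:275,250:395],None,fx=3.15,fy=3.15,interpolation=cv2.INTER_CUBIC))
E
```

```text
(no output)
```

View pics/crop2.png

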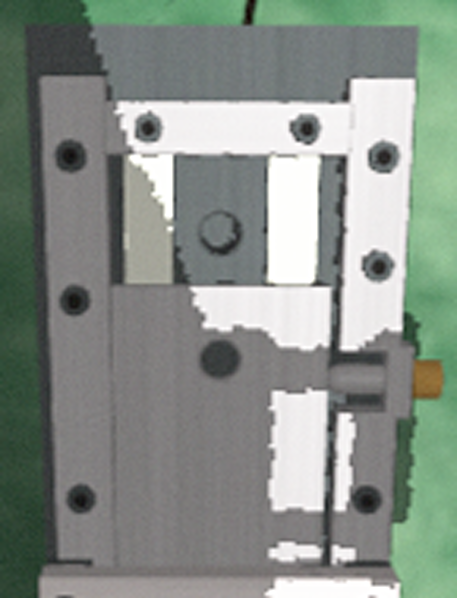

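```bash
python3 - <<'E'
from h import *
from scipy.optimize import least_squares as LS
c=cam("top");w=np.load("pics/w1c.npy",allow_pickle=True).item()
cw=(240/np.tan(np.radians(w["fov_y"])/2),w["cx"],w["cy"],cv2.Rodrigues(w["rvec"])[0],w["tvec"])
J=lambda u,v:np.array([145+u/3.5,155+v/3.5]);W=lambda u,v:np.array([250+u/3.15,85+v/3.15])
mod=[(101,54,54.5),(101,-54,54.5),(35,-54,54.5),(35,54,54.5),(-120,55,28),(-120,-55,28),(-63,0,28)]
px=[J(27,88),J(263,48),J(278,186),J(43,225),J(102,568),J(348,525),J(202,424)]
modw=[(-120,-55,28),(-120,55,28),(-63,0,28),(35,-54,54.5),(35,54,54.5),(-99.5,0,44),(-85.5,0,44)]
pw=[W(26,26),W(418,27),W(220,232),W(40,577),W(399,579),W(222,101),W(222,154)]
def T(p,m):
    x,y,z,a=p[:4];m=np.array(m)/1000;C,s=np.cos(a),np.sin(a);return [x+C*m[0]-s*m[1],y+s*m[0]+C*m[1],z+m[2]]
def fw(p): return np.concatenate([(proj(cw,T(p,m))-q)*([0,1] if m[1]==0 and m[2]==44 else [1,1]) for m,q in zip(modw,pw)])
ft=lambda p:np.concatenate([proj(c,T(p,m))-q for m,q in zip(mod,px)])
p0=[.527,.187,.008,.154]
def inv(p,P):
    d=np.array(P)[:2]-p[:2];C,s=np.cos(p[3]),np.sin(p[3]);return (1000*np.array([C*d[0]+s*d[1],-s*d[0]+C*d[1]])).round(1)
for n,f in(("w",fw),("both",lambda p:np.r_[fw(p),ft(p)])):
    r=LS(f,p0);p=r.x;print(n,p.round(4),r.fun.reshape(-1,2).round(1).tolist())
    for k,q in(("hole",W(220,359)),("eL",W(113,286)),("eR",W(330,286))):print(k,inv(p,ray(cw,q,p[2]+.036)),end=" ")
    print("\nstop",T(p,(-85.5,0,36)),"bore",T(p,(-63,0,36)),"press",T(p,(6,0,36)))
print("top cam",-c[3].T@c[4])
E
```

```text
w [0.5285 0.1921 0.0058 0.1527] [[-0.2, -0.3], [0.1, -0.2], [0.2, 0.5], [-0.5, -0.2], [0.4, -0.5], [0.0, 0.3], [-0.0, 0.5]]
hole [-27.2  -0. ] eL [-48.6 -31.4] eR [-48.8  32. ] 
stop [np.float64(0.4440346086618311), np.float64(0.179125880381956), np.float64(0.041768389664531114)] bore [np.float64(0.4662728546223801), np.float64(0.1825479289786486), np.float64(0.041768389664531114)] press [np.float64(0.5344701422347304), np.float64(0.19304221134183924), np.float64(0.041768389664531114)]
both [0.5288 0.191  0.0017 0.1496] [[-0.4, -0.1], [-1.6, 0.4], [-0.9, 0.2], [-1.3, -1.9], [-1.7, -1.9], [-0.0, 0.4], [-0.0, 0.4], [-0.9, -0.3], [-2.1, -0.4], [-0.8, -0.7], [-0.9, -0.1], [-1.9, -0.1], [-3.4, -0.0], [-0.7, -0.4]]
hole [-26.5   1.1] eL [-48.1 -30.7] eR [-48.5  33.4] 
stop [np.float64(0.4442143229781657), np.float64(0.17823982660218546), np.float64(0.03767797300983521)] bore [np.float64(0.4664630150473297), np.float64(0.1815932876816554), np.float64(0.03767797300983521)] press [np.float64(0.5346923373927659), np.float64(0.19187723499202988), np.float64(0.03767797300983521)]
top cam [ 0.36042909 -0.03077808  0.89576644]
```

>>> send_rows([
  [[0.008,0.001,-0.02],[0,0,0],0],
  [[0.008,0.001,-0.03],[0,0,0],0],
  [[0,0,-0.03],[0,0,0],0],
  [[0,0,-0.03],[0,0,0],0],
  [[0,0,-0.025],[0,0,0],0],
  [[0,0,-0.015],[0,0,0],0],
  [[0,0,-0.01],[0,0,0],0],
  [[0,0,-0.005],[0,0,0],0],
  [[0,0,0],[0,0,0],0],
  [[0,0,0],[0,0,0],0],
])

```text
clock: 2.2
position: [0.5351, 0.1899, 0.0624]
ee_rot: [-0.24, 3.131, 0.001]
force: [-0.1, -0.1, 0.4]
width: 0.007
```

```bash
python3 - <<'E'
from h import *
s=arm.observe();print(s["position"],s["ee_rot"],s["force"],s["clock"],s["width"])
w=camera_params("wrist");cw=cam("wrist");im=get_image("wrist");np.save("pics/w2.npy",im);np.save("pics/w2c.npy",np.array(w,dtype=object))
for m in((.444,.177,.042),(.535,.19,.042)):print(proj(cw,m))
save("w2",im[:400])
E
```

```text
[0.53511218 0.1899013  0.06242951] [-2.40187387e-01  3.13140613e+00  6.81159306e-04] [-0.05001955 -0.09746246  0.36194967] 2.2 0.007313493638723924
[316.87048932 104.07663076]
[314.62725858 290.296205  ]
```

View pics/w2.png

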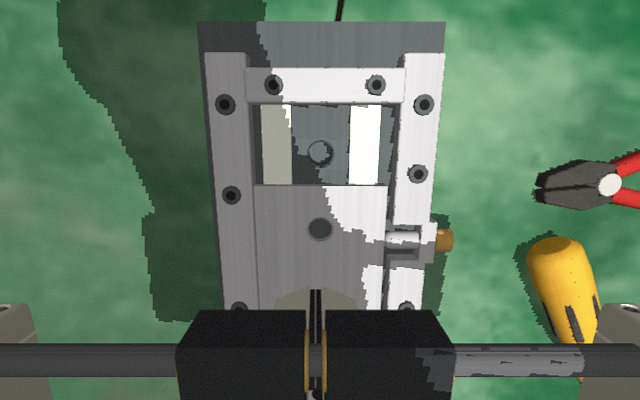

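This static view shows the bore at (320, 153), the hole at (320, 229), the blank edge at row 185 (u 254–387), the stop at rows 68–103, and the base's near corners at (197, 22) and (446, 22).

```bash
cat > fit.py <<'E'
from h import *
from scipy.optimize import least_squares as LS
def C(w): return (240/np.tan(np.radians(w["fov_y"])/2),w["cx"],w["cy"],cv2.Rodrigues(w["rvec"])[0],w["tvec"])
def T(p,m):
    x,y,z,a=p[:4];m=np.array(m)/1000;c,s=np.cos(a),np.sin(a);return [x+c*m[0]-s*m[1],y+s*m[0]+c*m[1],z+m[2]]
def inv(p,P):
    d=np.array(P)[:2]-p[:2];c,s=np.cos(p[3]),np.sin(p[3]);return (1000*np.array([c*d[0]+s*d[1],-s*d[0]+c*d[1]])).round(1)
E
python3 - <<'E'
from fit import *
cw=C(np.load("pics/w2c.npy",allow_pickle=True).item())
mod=[(-120,-55,28),(-120,55,28),(-63,0,28),(-99.5,0,44),(-85.5,0,44)]
px=[(197,22),(446,22),(320,153),(320,68),(320,103)]
f=lambda p:np.concatenate([(proj(cw,T(p,m))-q)*([0,1] if m[2]==44 else [1,1]) for m,q in zip(mod,px)])
r=LS(f,[.527,.187,.006,.154]);p=r.x;print(p.round(4),r.fun.reshape(-1,2).round(1).tolist())
for z in(0,.006,.01):
    r=LS(lambda q:f([q[0],q[1],z,q[2]]),[.527,.187,.154]);p=[r.x[0],r.x[1],z,r.x[2]];print(z,r.x.round(4),r.cost)
    for k,q in(("hole",(320,229)),("eL",(254,185)),("eR",(387,185))):print(k,inv(p,ray(cw,q,z+.036)),end=" ")
    print("\nstop",T(p,(-85.5,0,36)),"bore",T(p,(-63,0,36)))
E
```

```text
[0.5282 0.1918 0.0061 0.1519] [[0.1, -0.3], [-0.6, 0.1], [0.5, 0.9], [0.0, -0.7], [0.0, 0.0]]
0 [0.5273 0.1918 0.152 ] 24.025058564043707
hole [-24.5  -0.2] eL [-47.2 -33.1] eR [-47.3  33. ] 
stop [np.float64(0.442834157403184), np.float64(0.17883180093502501), np.float64(0.036)] bore [np.float64(0.465074815045914), np.float64(0.1822381402632298), np.float64(0.036)]
0.006 [0.5282 0.1918 0.1519] 1.0219516820487675
hole [-27.   -0.2] eL [-48.9 -32. ] eR [-49.   31.9] 
stop [np.float64(0.4436855112365804), np.float64(0.17887213356952067), np.float64(0.041999999999999996)] bore [np.float64(0.46592639568770977), np.float64(0.18227699169160316), np.float64(0.041999999999999996)]
0.01 [0.5288 0.1918 0.1519] 11.408558241329166
hole [-28.7  -0.2] eL [-50.1 -31.3] eR [-50.2  31.2] 
stop [np.float64(0.44425716515125413), np.float64(0.17889966104615113), np.float64(0.046)] bore [np.float64(0.466498209872385), np.float64(0.1823034721032837), np.float64(0.046)]
```

>>> send_rows([
  [[0,0,-0.004],[0,0,0],0],
  [[0,0,-0.002],[0,0,0],0],
  [[0,0,-0.002],[0,0,0],0],
  [[0,0,-0.002],[0,0,0],0],
  [[0,0,-0.001],[0,0,0],0],
  [[0,0,-0.001],[0,0,0],0],
  [[0,0,-0.0005],[0,0,0],0],
  [[0,0,0],[0,0,0],0],
  [[0,0,0],[0,0,0],0],
  [[0,0,0],[0,0,0],0],
])

```text
clock: 3.25
position: [0.5347, 0.1896, 0.0493]
ee_rot: [-0.24, 3.132, 0.0]
force: [0.1, 0.5, -0.5]
width: 0.003
```

>>> send_rows([
  [[0,0,-0.002],[0,0,0],0],
  [[0,0,-0.001],[0,0,0],0],
  [[0,0,-0.001],[0,0,0],0],
  [[0,0,-0.0005],[0,0,0],0],
  [[0,0,-0.0005],[0,0,0],0],
  [[0,0,-0.0005],[0,0,0],0],
  [[0,0,-0.0005],[0,0,0],0],
  [[0,0,0],[0,0,0],0],
  [[0,0,0],[0,0,0],0],
  [[0,0,0],[0,0,0],0],
])

```text
clock: 4.25
position: [0.5347, 0.1896, 0.0437]
ee_rot: [-0.24, 3.132, 0.0]
force: [-1.2, -1.2, 5.0]
width: 0.002
```

>>> send_rows([
  [[0,0,-0.0003],[0,0,0],0],
  [[0,0,-0.0002],[0,0,0],0],
  [[0,0,0],[0,0,0],0],
  [[0,0,0],[0,0,0],0],
  [[0,0,0],[0,0,0],0],
  [[0,0,0],[0,0,0],0],
  [[0,0,0],[0,0,0],0],
  [[0,0,0],[0,0,0],0],
  [[0,0,0],[0,0,0],0],
  [[0,0,0],[0,0,0],0],
])

```text
clock: 5.25
position: [0.5347, 0.1896, 0.0434]
ee_rot: [-0.24, 3.132, 0.0]
force: [-2.1, -2.0, 9.6]
width: 0.005
```

```bash
python3 -c "
from h import *
s=arm.observe();print(s['position'],s['force'],s['ft_torque'])"
```

```text
[0.5346843  0.18961386 0.04337139] [-2.08656028 -2.00471054  9.59674584] [-0.11354835  0.6380087   0.02776709]
```

>>> send_rows([
  [[-0.001,-0.00015,0],[0,0,0],0],
  [[-0.001,-0.00015,0],[0,0,0],0],
  [[-0.001,-0.00015,0],[0,0,0],0],
  [[-0.001,-0.00015,0],[0,0,0],0],
  [[-0.001,-0.00015,0],[0,0,0],0],
  [[-0.001,-0.00015,0],[0,0,0],0],
  [[-0.001,-0.00015,0],[0,0,0],0],
  [[-0.001,-0.00015,0],[0,0,0],0],
  [[0,0,0],[0,0,0],0],
  [[0,0,0],[0,0,0],0],
])

```text
clock: 6.25
position: [0.5288, 0.1887, 0.0438]
ee_rot: [-0.239, 3.128, 0.001]
force: [2.3, -0.8, 6.9]
width: 0.007
```

```bash
python3 -c "
from fit import *
s=arm.observe();print(s['position'],s['force'])
p=[.5282,.1918,.006,.1519];cw=cam('wrist')
im=get_image('wrist');np.save('pics/w3.npy',im)
# profile down jig centreline for edge
for x in range(-56,-30,1):
    u=proj(cw,T(p,(x,-10,36)));print(x,im[int(round(u[1])),int(round(u[0]))].tolist(),end=' ')
"
```

```text
[0.52876867 0.18873042 0.04381047] [ 2.32951358 -0.76485879  6.92098428]
-56 [56, 58, 60] -55 [90, 91, 90] -54 [125, 123, 123] -53 [124, 121, 124] -52 [126, 121, 124] -51 [125, 120, 122] -50 [129, 125, 124] -49 [122, 123, 122] -48 [126, 122, 123] -47 [124, 123, 124] -46 [126, 122, 122] -45 [124, 122, 124] -44 [128, 122, 123] -43 [124, 124, 123] -42 [123, 123, 122] -41 [128, 126, 124] -40 [125, 122, 122] -39 [124, 122, 122] -38 [123, 120, 121] -37 [123, 121, 121] -36 [123, 122, 119] -35 [124, 123, 122] -34 [123, 120, 120] -33 [120, 121, 119] -32 [123, 121, 121] -31 [120, 118, 120]
```

>>> send_rows([
  [[0,0,-0.0002],[0,0,0],0],
  [[-0.001,-0.00015,-0.0002],[0,0,0],0],
  [[-0.001,-0.00015,0],[0,0,0],0],
  [[-0.001,-0.00015,0],[0,0,0],0],
  [[-0.0015,-0.00023,0],[0,0,0],0],
  [[-0.0015,-0.00023,0],[0,0,0],0],
  [[-0.0015,-0.00023,0],[0,0,0],0],
  [[-0.0015,-0.00023,0],[0,0,0],0],
  [[-0.0015,-0.00023,0],[0,0,0],0],
  [[0,0,0],[0,0,0],0],
])

```text
clock: 7.3
position: [0.5186, 0.1872, 0.0436]
ee_rot: [-0.239, 3.128, 0.002]
force: [4.2, 0.1, 7.0]
width: 0.002
```

```bash
cat > edge.py <<'E'
from fit import *
s=arm.observe();print(s['position'],s['force'])
p=[.5282,.1918,.006,.1519];cw=cam('wrist')
im=get_image('wrist');np.save('pics/w3.npy',im)
for x in range(-90,-50,1):
    u=proj(cw,T(p,(x,-10,36)));print(x,im[int(round(u[1])),int(round(u[0]))].tolist()[0],end=' ')
E
python3 edge.py
```

```text
[0.51855217 0.18718112 0.04361619] [4.20387488 0.14543944 7.04904297]
-90 237 -89 237 -88 239 -87 235 -86 235 -85 116 -84 111 -83 109 -82 109 -81 110 -80 112 -79 58 -78 59 -77 54 -76 54 -75 58 -74 56 -73 55 -72 57 -71 61 -70 56 -69 59 -68 55 -67 56 -66 63 -65 122 -64 128 -63 128 -62 127 -61 124 -60 127 -59 130 -58 125 -57 129 -56 130 -55 128 -54 130 -53 125 -52 122 -51 128
```

>>> send_rows([
  [[0,0,-0.0002],[0,0,0],0],
  [[-0.001,-0.00015,-0.0002],[0,0,0],0],
  [[-0.0015,-0.00023,0],[0,0,0],0],
  [[-0.0015,-0.00023,0],[0,0,0],0],
  [[-0.0015,-0.00023,0],[0,0,0],0],
  [[-0.0015,-0.00023,0],[0,0,0],0],
  [[-0.0015,-0.00023,0],[0,0,0],0],
  [[-0.0015,-0.00023,0],[0,0,0],0],
  [[-0.0015,-0.00023,0],[0,0,0],0],
  [[0,0,0],[0,0,0],0],
])

```text
clock: 8.35
position: [0.5074, 0.1855, 0.0434]
ee_rot: [-0.239, 3.127, 0.002]
force: [3.4, -1.4, 8.5]
width: 0.004
```

```bash
python3 edge.py
```

```text
[0.50737592 0.18548609 0.04339577] [ 3.35165524 -1.43140006  8.53399793]
-90 128 -89 133 -88 136 -87 131 -86 128 -85 118 -84 58 -83 58 -82 58 -81 56 -80 63 -79 62 -78 53 -77 94 -76 120 -75 133 -74 130 -73 131 -72 130 -71 131 -70 128 -69 132 -68 127 -67 128 -66 130 -65 128 -64 129 -63 131 -62 130 -61 130 -60 131 -59 131 -58 134 -57 129 -56 127 -55 125 -54 124 -53 128 -52 130 -51 127
```

>>> send_rows([
  [[-0.0015,-0.00023,-0.0001],[0,0,0],0],
  [[-0.0015,-0.00023,0],[0,0,0],0],
  [[-0.0015,-0.00023,0],[0,0,0],0],
  [[-0.0015,-0.00023,0],[0,0,0],0],
  [[-0.001,-0.00015,0],[0,0,0],0],
  [[-0.0005,-0.0001,0],[0,0,0],0],
  [[-0.0005,-0.0001,0],[0,0,0],0],
  [[0,0,0],[0,0,0],0],
  [[0,0,0],[0,0,0],0],
  [[0,0,0],[0,0,0],0],
])

```text
clock: 9.4
position: [0.4998, 0.1843, 0.0434]
ee_rot: [-0.239, 3.127, 0.002]
force: [5.2, -1.4, 9.7]
width: 0.003
```

```bash
python3 edge.py
```

```text
[0.49977501 0.18431558 0.04335001] [ 5.20290933 -1.38507845  9.73873011]
-90 129 -89 133 -88 134 -87 137 -86 134 -85 128 -84 115 -83 135 -82 131 -81 131 -80 133 -79 132 -78 132 -77 133 -76 132 -75 132 -74 136 -73 134 -72 135 -71 129 -70 130 -69 131 -68 132 -67 133 -66 132 -65 129 -64 127 -63 134 -62 129 -61 132 -60 130 -59 131 -58 127 -57 131 -56 134 -55 132 -54 131 -53 133 -52 132 -51 131
```

>>> send_rows([
  [[-0.0005,-0.0001,0],[0,0,0],0],
  [[-0.0005,-0.0001,0],[0,0,0],0],
  [[-0.0005,-0.0001,0],[0,0,0],0],
  [[-0.0005,0,0],[0,0,0],0],
  [[0,0,0],[0,0,0],0],
  [[0,0,0],[0,0,0],0],
  [[0,0,0],[0,0,0],0],
  [[0,0,0],[0,0,0],0],
  [[0,0,0],[0,0,0],0],
  [[0,0,0],[0,0,0],0],
])

```text
clock: 10.45
position: [0.4982, 0.184, 0.0434]
ee_rot: [-0.238, 3.126, 0.002]
force: [5.5, -0.8, 8.8]
width: 0.003
```

>>> send_rows([
  [[-0.0005,-0.0001,-0.0001],[0,0,0],0],
  [[-0.0005,-0.0001,0],[0,0,0],0],
  [[-0.0005,-0.0001,0],[0,0,0],0],
  [[-0.0005,0,0],[0,0,0],0],
  [[0,0,0],[0,0,0],0],
  [[0,0,0],[0,0,0],0],
  [[0,0,0],[0,0,0],0],
  [[0,0,0],[0,0,0],0],
  [[0,0,0],[0,0,0],0],
  [[0,0,0],[0,0,0],0],
])

```text
clock: 11.45
position: [0.4967, 0.1841, 0.0434]
ee_rot: [-0.239, 3.125, 0.003]
force: [7.3, -0.7, 6.8]
width: 0.007
```

```bash
python3 - <<'E'
from fit import *
s=arm.observe();print(s['position'],s['force'])
im=get_image("wrist");cw=cam("wrist");p=[.5282,.1918,.006,.1519]
q=[proj(cw,T(p,(x,0,36))) for x in(-63,-85.5)];print(q)
a=int(q[1][1])-20;b=int(q[0][1])+45;a=max(a,0)
print(a,b);save("w4",cv2.resize(im[a:b,230:410],None,fx=4,fy=4,interpolation=cv2.INTER_CUBIC))
E
```

```text
[0.49671058 0.18412057 0.04343289] [ 7.29492192 -0.70485424  6.84858907]
[array([320.56913987, 246.67619796]), array([320.84694578, 197.4400108 ])]
177 291
```

View pics/w4.png

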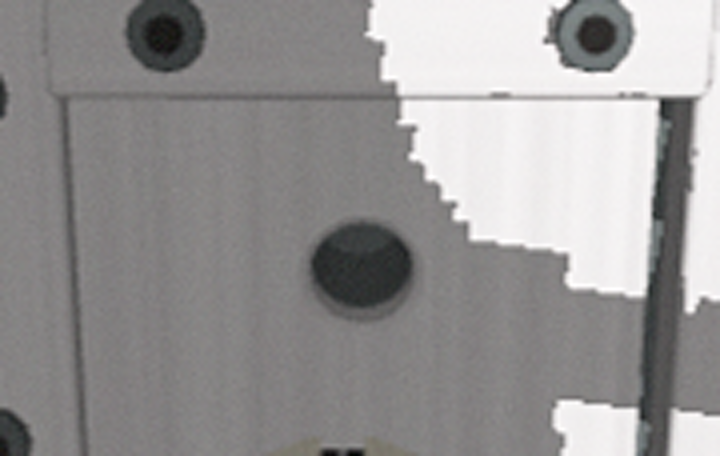

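The blank's edge shows only a hairline against the stop, and the bore sits concentric under the hole (crop about (361, 265)). The lateral force is climbing too. I'll give it one firmer nudge to confirm.

>>> send_rows([
  [[0,0,-0.0003],[0,0,0],0],
  [[0,0,-0.0002],[0,0,0],0],
  [[-0.0005,-0.0001,0],[0,0,0],0],
  [[-0.0005,-0.0001,0],[0,0,0],0],
  [[-0.0005,-0.0001,0],[0,0,0],0],
  [[0,0,0],[0,0,0],0],
  [[0,0,0],[0,0,0],0],
  [[0,0,0],[0,0,0],0],
  [[0,0,0],[0,0,0],0],
  [[0,0,0],[0,0,0],0],
])

```text
clock: 12.5
position: [0.496, 0.1841, 0.0433]
ee_rot: [-0.238, 3.123, 0.004]
force: [8.4, 1.2, 8.7]
width: 0.006
```

>>> send_rows([
  [[0,0,0.005],[0,0,0],0],
  [[0,0,0.03],[0,0,0],0],
  [[0,0,0.045],[0,0,0],0],
  [[0.004,-0.03,0.02],[0,0,0],0],
  [[0.004,-0.045,0],[0,0,0],0.045],
  [[0.004,-0.045,0],[0,0,0],0.045],
  [[0.004,-0.045,0],[0,0,0],0.045],
  [[0.004,-0.045,0],[0,0,0],0.045],
  [[0.004,-0.045,0],[0,0,0],0.045],
  [[0.002,-0.045,0],[0,0,0],0.045],
])

```text
clock: 13.5
position: [0.5166, -0.1186, 0.1412]
ee_rot: [0.241, -3.132, -0.001]
force: [0.6, 0.4, 0.4]
width: 0.467
```

>>> send_rows([
  [[0,-0.045,0],[0,0,0],0.045],
  [[0,-0.04,0],[0,0,0],0.045],
  [[0,-0.03,0],[0,0,0],0.045],
  [[0,-0.006,0],[0,0,0],0.045],
  [[0,0,0],[0,0,0],0.045],
  [[0,0,0],[0,0,0],0.045],
  [[0,0,0],[0,0,0],0.045],
  [[0,0,0],[0,0,0],0.045],
  [[0,0,0],[0,0,0],0.045],
  [[0,0,0],[0,0,0],0.045],
])

```text
clock: 14.5
position: [0.5173, -0.2376, 0.1413]
ee_rot: [-0.241, 3.132, 0.0]
force: [-0.0, 1.0, -0.2]
width: 0.49
```

```bash
python3 - <<'E'
from fit import *
s=arm.observe();print(s['position'],s['ee_rot'],s['force'],s['width'],s['joints'])
w=camera_params("wrist");im=get_image("wrist");cw=cam("wrist");np.save("pics/w5c.npy",np.array(w,dtype=object))
for P in((.5224,-.2374,.068),(.5224,-.2374,.03)):print(proj(cw,P))
save("w5",im)
E
```

```text
[ 0.51731097 -0.23759947  0.14128626] [-2.41394179e-01  3.13222534e+00  1.85940429e-04] [-0.0061458   0.96923431 -0.19800257] 0.49028153398933905 [ 0.19523844  0.4314084   0.19397999  1.8271535  -0.10386217  0.89279907
  2.16174539]
[313.85794562 263.80592261]
[314.01209646 246.06920489]
```

View pics/w5.png

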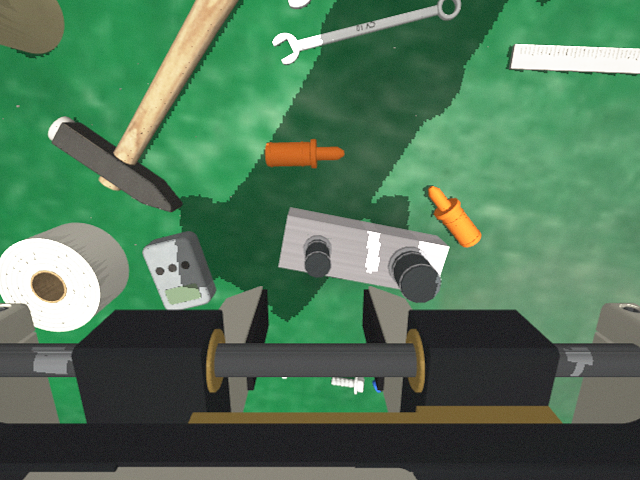

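The thin dark pin's handle top is at about (317.5, 264) and its collar at (317, 243). The thick pin is at about (417, 280). Both orange pins now seem to be lying down, so I'll check that in the top view while measuring.

```bash
python3 - <<'E'
from fit import *
cw=C(np.load("pics/w5c.npy",allow_pickle=True).item())
print("handle",ray(cw,(317.5,264),.068),"stand corners",[ray(cw,q,.03).round(4).tolist() for q in((290,208),(448,242),(279,266))])
print("orange",ray(cw,(290,153),.01),ray(cw,(458,222),.01))
im=get_image("top");a=np.load("pics/top0.npy")
f=lambda i:cv2.resize(i[205:305,385:500],None,fx=3.4,fy=3.4,interpolation=cv2.INTER_CUBIC)
x=np.hstack([f(a),f(im)])
wi=get_image("wrist")[195:285,260:460];wi=cv2.resize(wi,(x.shape[1],int(90*x.shape[1]/200)),interpolation=cv2.INTER_CUBIC)[:250]
o=np.vstack([x,wi]);print(o.shape);save("cmp",o)
E
```

```text
handle [ 0.522206   -0.23480622  0.068     ] stand corners [[0.4958, -0.2593, 0.03], [0.5035, -0.1367, 0.03], [0.5428, -0.2617, 0.03]]
orange [ 0.45805613 -0.26572001  0.01      ] [ 0.49096102 -0.12476728  0.01      ]
(590, 782, 3)
```

View pics/cmp.png

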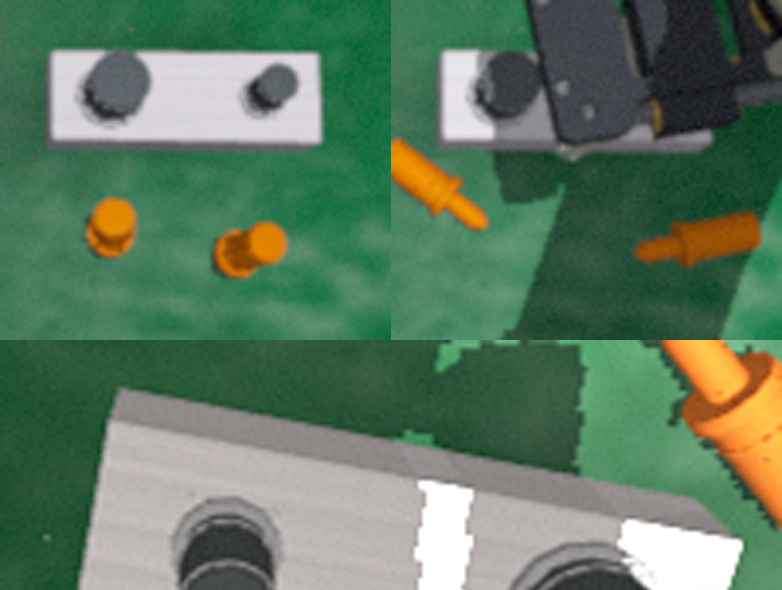

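The two orange pins were standing on their tips and toppled by themselves. They lie clear of my path: the arm never went below 0.12 m there. Next I refine the thin pin's axis from the collar and handle ellipses.

```bash
python3 - <<'E'
from fit import *
cw=C(np.load("pics/w5c.npy",allow_pickle=True).item())
print(ray(cw,(318.3,248.5),.034),ray(cw,(318.3,261.8),.068),ray(cw,(287.6,216),.03),ray(cw,(448,242-8+5),.03))
E
```

```text
[ 0.52255758 -0.23392082  0.034     ] [ 0.52057686 -0.23452312  0.068     ] [ 0.50213719 -0.2603007   0.03      ] [ 0.50120699 -0.13736933  0.03      ]
```

>>> send_rows([
  [[0.0045,0.0035,-0.01],[0,0,0],0.045],
  [[0,0,-0.02],[0,0,0],0.045],
  [[0,0,-0.025],[0,0,0],0.045],
  [[0,0,-0.025],[0,0,0],0.045],
  [[0,0,-0.015],[0,0,0],0.045],
  [[0,0,-0.008],[0,0,0],0.045],
  [[0,0,0],[0,0,0],0.045],
  [[0,0,0],[0,0,0],0.045],
  [[0,0,0],[0,0,0],0.045],
  [[0,0,0],[0,0,0],0.045],
])

```text
clock: 15.65
position: [0.5223, -0.2348, 0.0391]
ee_rot: [-0.24, 3.131, -0.001]
force: [0.4, -0.1, -0.3]
width: 0.492
```

>>> send_rows([
  [[0,0,0],[0,0,0],0.01],
  [[0,0,0],[0,0,0],0.01],
  [[0,0,0],[0,0,0],0.01],
  [[0,0,0],[0,0,0],0.01],
  [[0,0,0],[0,0,0],0.01],
  [[0,0,0],[0,0,0],0.01],
  [[0,0,0],[0,0,0],0.01],
  [[0,0,0],[0,0,0],0.01],
  [[0,0,0],[0,0,0],0.01],
  [[0,0,0],[0,0,0],0.01],
], force=15)

```text
clock: 16.65
position: [0.5217, -0.2346, 0.0383]
ee_rot: [-0.24, 3.132, 0.0]
force: [-0.3, -0.5, 2.3]
width: 0.188
```

>>> send_rows([
  [[0,0,0.005],[0,0,0],0.01],
  [[0,0,0.02],[0,0,0],0.01],
  [[0,0,0.035],[0,0,0],0.01],
  [[0,0,0.035],[0,0,0],0.01],
  [[-0.005,0.03,0.005],[0,0,0],0.01],
  [[-0.006,0.045,0],[0,0,0],0.01],
  [[-0.006,0.045,0],[0,0,0],0.01],
  [[-0.006,0.045,0],[0,0,0],0.01],
  [[-0.006,0.045,0],[0,0,0],0.01],
  [[-0.006,0.045,0],[0,0,0],0.01],
], force=25)

```text
clock: 17.65
position: [0.4861, 0.0221, 0.1386]
ee_rot: [-0.24, 3.132, 0.0]
force: [0.1, 0.9, -0.5]
width: 0.191
```

>>> send_rows([
  [[-0.006,0.045,0],[0,0,0],0.01],
  [[-0.006,0.045,0],[0,0,0],0.01],
  [[-0.006,0.04,0],[0,0,0],0.01],
  [[-0.003,0.025,0],[0,0,0],0.01],
  [[0,0.007,0],[0,0,0],0.01],
  [[0,0,-0.01],[0,0,0],0.01],
  [[0,0,-0.02],[0,0,0],0.01],
  [[0,0,-0.015],[0,0,0],0.01],
  [[0,0,0],[0,0,0],0.01],
  [[0,0,0],[0,0,0],0.01],
])

```text
clock: 18.65
position: [0.4657, 0.1808, 0.093]
ee_rot: [0.237, -3.132, 0.001]
force: [-0.4, -1.0, -0.8]
width: 0.19
```

```bash
python3 - <<'E'
from fit import *
s=arm.observe();print(s['position'],s['ee_rot'],s['force'],s['width'])
w=camera_params("wrist");im=get_image("wrist");cw=cam("wrist");np.save("pics/w6c.npy",np.array(w,dtype=object));np.save("pics/w6.npy",im)
p=s['position']
print("TCP",proj(cw,p),"tip",proj(cw,p-[0,0,.029]),"bore",proj(cw,(.4659,.1823,.042)))
u,v=proj(cw,(.4659,.1823,.042)).astype(int);print(v)
a=max(0,v-90);save("w6",cv2.resize(im[a:a+190,220:420],None,fx=3,fy=3,interpolation=cv2.INTER_CUBIC));print("origin",220,a)
E
```

```text
[0.46573702 0.18080395 0.09300589] [ 2.36997768e-01 -3.13169943e+00  1.49603350e-03] [-0.36371551 -1.02146516 -0.83317727] 0.19028249655402124
TCP [313.30573109 307.55646846] tip [313.56644293 282.75224677] bore [316.11848989 268.60984098]
268
origin 220 178
```

View pics/w6.png

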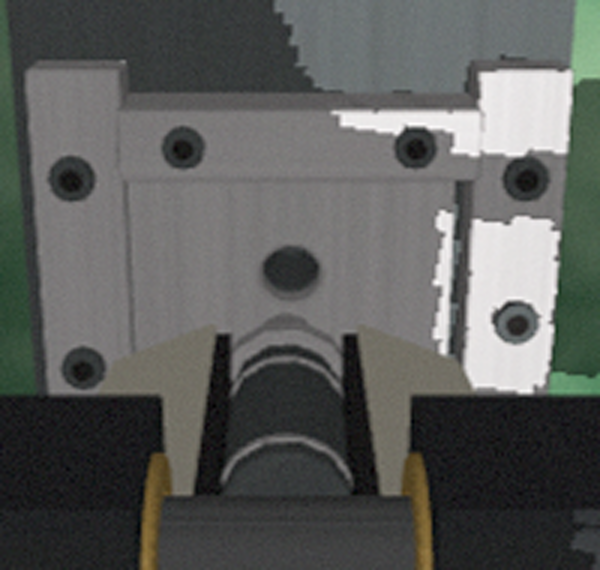

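The hole is at (317, 267.7) and the pin in hand is centred at u≈315.3 between the fingers. The blank still sits against the stop. Next I compute the relative offset, letting camera bias cancel out.

```bash
python3 - <<'E'
from fit import *
cw=C(np.load("pics/w6c.npy",allow_pickle=True).item())
P=np.array([0.46574,0.18080,0.0930])
print("hole",ray(cw,(317,267.7),.043),"pin collar y at z",ray(cw,(315.3,290),P[2]-.006))
# predicted collar/shank features for pin axis at TCP+dx
for dx in(-.002,0,.002):
    a=P+[dx,0,0]
    f=lambda r,h:min(proj(cw,a+[r*np.cos(t),r*np.sin(t),-h])[1] for t in np.linspace(0,6.28,60))
    print(dx,"crop v: tip",(f(.002,.0293)-178)*3,"shank@16",(f(.005,.0243)-178)*3,"collar bot",(f(.011,.0083)-178)*3,"collar top",(f(.011,.0043)-178)*3,"handle foot",(f(.009,.0043)-178)*3,"htop",(f(.009,-.0297)-178)*3)
im=np.load("pics/w6.npy");save("w6b",cv2.resize(im[270:350,285:345],None,fx=7,fy=7,interpolation=cv2.INTER_CUBIC))
E
```

```text
hole [0.46422189 0.18207579 0.043     ] pin collar y at z [0.45872715 0.180217   0.087     ]
-0.002 crop v: tip 297.05952185785736 shank@16 292.4026088713898 collar bot 296.25043018939203 collar top 306.1052458421007 handle foot 317.73555258940445 htop 424.9369329500222
0 crop v: tip 307.07521871703574 shank@16 302.72126362207354 collar bot 307.5365162356874 collar top 317.60264626032944 handle foot 329.1542511726881 htop 438.4812304119263
0.002 crop v: tip 317.03198772963054 shank@16 312.9774626593437 collar bot 318.7478232626161 collar top 329.02222089948714 handle foot 340.4959202899237 htop 451.9136794231813
```

View pics/w6b.png

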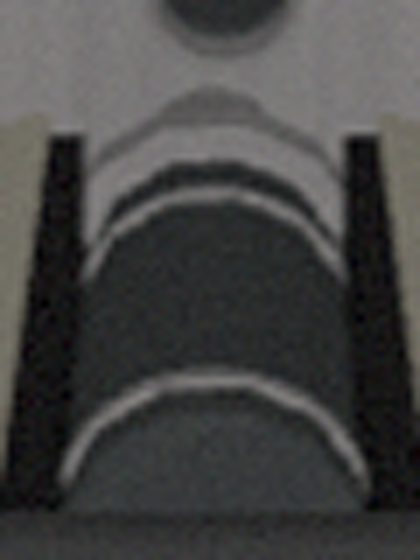

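The pin shank tip shows at crop (212, 88), centred in u with the fingers. It appears about 1 mm short in jig y and about 3 mm too far in +x of the hole. I'll correct, go to a few mm above, and compare tip to hole directly.

>>> send_rows([
  [[-0.0015,0.0003,-0.004],[0,0,0],0.01],
  [[-0.0015,0.0002,-0.004],[0,0,0],0.01],
  [[0,0,-0.004],[0,0,0],0.01],
  [[0,0,-0.003],[0,0,0],0.01],
  [[0,0,-0.001],[0,0,0],0.01],
  [[0,0,0],[0,0,0],0.01],
  [[0,0,0],[0,0,0],0.01],
  [[0,0,0],[0,0,0],0.01],
  [[0,0,0],[0,0,0],0.01],
  [[0,0,0],[0,0,0],0.01],
])

```text
clock: 19.7
position: [0.4627, 0.1829, 0.0773]
ee_rot: [-0.24, 3.132, 0.0]
force: [0.2, -0.7, -0.1]
width: 0.186
```

```bash
python3 - <<'E'
from fit import *
s=arm.observe();print(s['position'],s['ee_rot'],s['force'],s['width'])
w=camera_params("wrist");im=get_image("wrist");cw=cam("wrist");np.save("pics/w7c.npy",np.array(w,dtype=object));np.save("pics/w7.npy",im)
p=s['position'];print("tip",proj(cw,p-[0,0,.0293]),"hole",proj(cw,(.4642,.1821,.043)))
save("w7",cv2.resize(im[240:330,270:370],None,fx=6,fy=6,interpolation=cv2.INTER_CUBIC))
E
```

```text
[0.46273191 0.18293623 0.07732239] [-2.40325441e-01  3.13224801e+00  1.43499650e-04] [ 0.22673181 -0.65492252 -0.13525178] 0.18568502368975245
tip [314.39832355 283.69632079] hole [312.55052951 282.2134672 ]
```

View pics/w7.png

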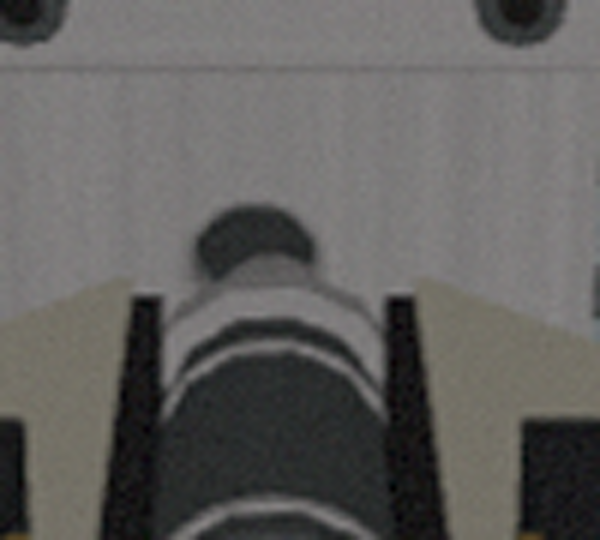

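The hole is centred at crop (256, 255) and the pin at u≈274, so the pin is about 1.7 mm too far in +y. I compute the longitudinal offset with the camera model.

```bash
python3 - <<'E'
from fit import *
cw=C(np.load("pics/w7c.npy",allow_pickle=True).item())
P=np.array([0.46273,0.18294,0.07732]);ex=np.array([np.cos(.152),np.sin(.152),0])
t=np.linspace(0,6.28,90)
mn=lambda a,r:min(proj(cw,a+[r*np.cos(k),r*np.sin(k),0])[1] for k in t)
hole=lambda x:mn(np.array([x,.1815,.0435]),.006)
pin=lambda d:min(mn(P+d*ex-[0,0,.0293],.002),mn(P+d*ex-[0,0,.0243],.005),mn(P+d*ex-[0,0,.0163],.005))
col=lambda d:mn(P+d*ex-[0,0,.0083],.011)
ht=lambda d:mn(P+d*ex+[0,0,.0297],.009)
from scipy.optimize import brentq
x=brentq(lambda x:hole(x)-274.2,.44,.49);print("hole x",x)
print("pin d shank",brentq(lambda d:pin(d)-282.2,-.01,.01),"collar bot",brentq(lambda d:col(d)-(240+285/6),-.015,.015),"htop",brentq(lambda d:ht(d)-(240+495/6),-.01,.01))
E
```

```text
hole x 0.4652490766756277
pin d shank 0.001934382167515766 collar bot 0.0037154809096359106 htop -0.0007677897038188635
```

>>> send_rows([
  [[0.0003,-0.0017,0],[0,0,0],0.01],
  [[0,0,0],[0,0,0],0.01],
  [[0,0,-0.002],[0,0,0],0.01],
  [[0,0,-0.002],[0,0,0],0.01],
  [[0,0,-0.001],[0,0,0],0.01],
  [[0,0,-0.001],[0,0,0],0.01],
  [[0,0,-0.001],[0,0,0],0.01],
  [[0,0,-0.001],[0,0,0],0.01],
  [[0,0,0],[0,0,0],0.01],
  [[0,0,0],[0,0,0],0.01],
])

```text
clock: 20.75
position: [0.463, 0.1812, 0.0692]
ee_rot: [0.24, -3.132, -0.0]
force: [-0.2, -0.1, -0.9]
width: 0.189
```

```bash
python3 - <<'E'
from fit import *
s=arm.observe();print(s['position'],s['force'],s['ft_torque'])
w=camera_params("wrist");im=get_image("wrist");np.save("pics/w8c.npy",np.array(w,dtype=object))
save("w8",cv2.resize(im[240:330,270:370],None,fx=6,fy=6,interpolation=cv2.INTER_CUBIC))
E
```

```text
[0.46298112 0.18121828 0.06922611] [-0.24248555 -0.11701819 -0.92613677] [ 0.05172566  0.01685703 -0.04114476]
```

View pics/w8.png

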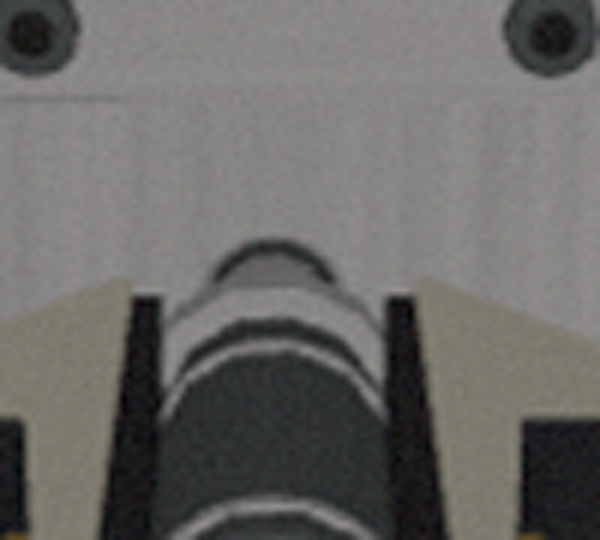

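The pin is in the hole's mouth and centred laterally (both at u≈274). It sits about 0.5 mm far in +x. No contact force, so I nudge it and go on down.

>>> send_rows([
  [[-0.0004,-0.0001,0],[0,0,0],0.01],
  [[0,0,-0.001],[0,0,0],0.01],
  [[0,0,-0.001],[0,0,0],0.01],
  [[0,0,-0.001],[0,0,0],0.01],
  [[0,0,-0.001],[0,0,0],0.01],
  [[0,0,-0.001],[0,0,0],0.01],
  [[0,0,-0.001],[0,0,0],0.01],
  [[0,0,0],[0,0,0],0.01],
  [[0,0,0],[0,0,0],0.01],
  [[0,0,0],[0,0,0],0.01],
])

```text
clock: 21.8
position: [0.4626, 0.1811, 0.0633]
ee_rot: [-0.24, 3.132, 0.0]
force: [0.5, -0.3, -0.9]
width: 0.187
```

>>> send_rows([
  [[0,0,-0.001],[0,0,0],0.01],
  [[0,0,-0.001],[0,0,0],0.01],
  [[0,0,-0.001],[0,0,0],0.01],
  [[0,0,-0.001],[0,0,0],0.01],
  [[0,0,-0.001],[0,0,0],0.01],
  [[0,0,0],[0,0,0],0.01],
  [[0,0,0],[0,0,0],0.01],
  [[0,0,0],[0,0,0],0.01],
  [[0,0,0],[0,0,0],0.01],
  [[0,0,0],[0,0,0],0.01],
])

```text
clock: 22.8
position: [0.4628, 0.1812, 0.0583]
ee_rot: [-0.24, 3.132, 0.0]
force: [2.9, 0.8, -1.8]
width: 0.187
```

>>> send_rows([
  [[0.0005,0.0001,0],[0,0,0],0.01],
  [[0,0,0],[0,0,0],0.01],
  [[0,0,-0.001],[0,0,0],0.01],
  [[0,0,-0.001],[0,0,0],0.01],
  [[0,0,-0.001],[0,0,0],0.01],
  [[0,0,0],[0,0,0],0.01],
  [[0,0,0],[0,0,0],0.01],
  [[0,0,0],[0,0,0],0.01],
  [[0,0,0],[0,0,0],0.01],
  [[0,0,0],[0,0,0],0.01],
])

```text
clock: 23.8
position: [0.463, 0.1812, 0.0552]
ee_rot: [0.24, -3.132, -0.0]
force: [1.2, 0.0, -1.2]
width: 0.192
```

>>> send_rows([
  [[0.0002,0,0],[0,0,0],0.01],
  [[0,0,-0.0005],[0,0,0],0.01],
  [[0,0,-0.0005],[0,0,0],0.01],
  [[0,0,-0.0005],[0,0,0],0.01],
  [[0,0,-0.0005],[0,0,0],0.01],
  [[0,0,-0.0005],[0,0,0],0.01],
  [[0,0,0],[0,0,0],0.01],
  [[0,0,0],[0,0,0],0.01],
  [[0,0,0],[0,0,0],0.01],
  [[0,0,0],[0,0,0],0.01],
])

```text
clock: 24.8
position: [0.4632, 0.1812, 0.0527]
ee_rot: [0.24, -3.132, 0.0]
force: [-0.8, -0.9, -0.8]
width: 0.19
```

>>> send_rows([
  [[0,0,-0.0004],[0,0,0],0.01],
  [[0,0,-0.0003],[0,0,0],0.01],
  [[0,0,-0.0003],[0,0,0],0.01],
  [[0,0,0],[0,0,0],0.01],
  [[0,0,0],[0,0,0],0.01],
  [[0,0,0],[0,0,0],0.01],
  [[0,0,0],[0,0,0],0.01],
  [[0,0,0],[0,0,0],0.01],
  [[0,0,0],[0,0,0],0.01],
  [[0,0,0],[0,0,0],0.01],
])

```text
clock: 25.8
position: [0.4633, 0.1812, 0.0518]
ee_rot: [0.24, -3.132, -0.0]
force: [-1.1, -0.8, 6.0]
width: 0.183
```

Collar contact came at TCP z = 0.0518, against 0.052 predicted, with 6 N. I relieve slightly and let go.

>>> send_rows([
  [[0,0,0.0003],[0,0,0],0.01],
  [[0,0,0],[0,0,0],0.03],
  [[0,0,0],[0,0,0],0.04],
  [[0,0,0],[0,0,0],0.04],
  [[0,0,0],[0,0,0],0.04],
  [[0,0,0.005],[0,0,0],0.04],
  [[0,0,0.015],[0,0,0],0.04],
  [[0,0,0.03],[0,0,0],0.04],
  [[0,0,0.03],[0,0,0],0.04],
  [[0,0,0.03],[0,0,0],0.04],
])

```text
clock: 26.8
position: [0.4631, 0.1811, 0.1635]
ee_rot: [-0.24, 3.132, 0.0]
force: [1.4, -0.5, 0.2]
width: 0.436
```

>>> send_rows([
  [[0,0,0.02],[0,0,0],0.04],
  [[0.01,0,0.01],[0,0,0],0.04],
  [[0.02,0,0],[0,0,0],0.04],
  [[0.02,0,0],[0,0,0],0.04],
  [[0,0,0],[0,0,0],0.04],
  [[0,0,0],[0,0,0],0.04],
  [[0,0,0],[0,0,0],0.04],
  [[0,0,0],[0,0,0],0.04],
  [[0,0,0],[0,0,0],0.04],
  [[0,0,0],[0,0,0],0.04],
])

```text
clock: 27.8
position: [0.513, 0.1813, 0.1922]
ee_rot: [-0.241, 3.132, 0.0]
force: [-0.1, 0.4, 0.1]
width: 0.436
```

```bash
python3 - <<'E'
from fit import *
s=arm.observe();print(s['position'],s['force'],s['width'])
im=get_image("wrist");cw=cam("wrist");u,v=proj(cw,(.465,.1815,.044));print(u,v)
a=max(0,int(v)-70);save("w9",cv2.resize(im[a:a+130,int(u)-75:int(u)+75],None,fx=4.5,fy=4.5,interpolation=cv2.INTER_CUBIC))
E
```

```text
[0.51302293 0.18128576 0.1921682 ] [-0.12580798  0.42177549  0.09662584] 0.4357347533688188
323.8814541471682 170.86237135757125
```

View pics/w9.png

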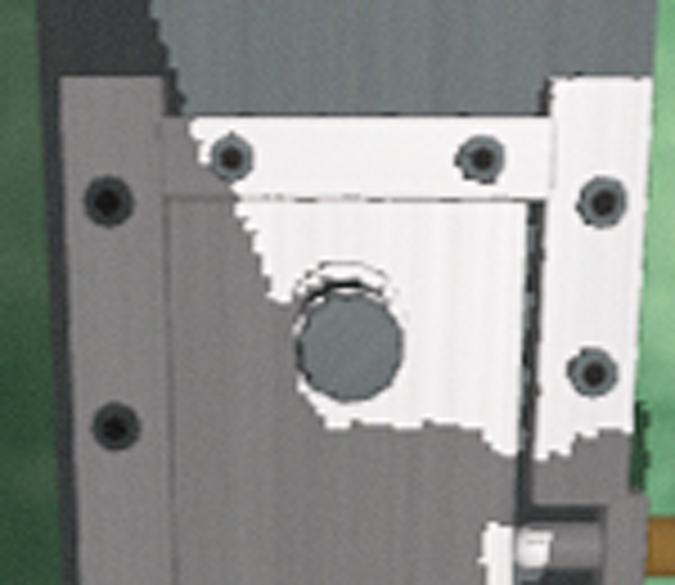

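The pin stands seated and free in the hole, and the blank's edge meets the stop with only a hairline seam at row 199. Handing in.

```bash
python3 -c "
from cell import job
print(job.sign_off())"
```

```text
the job is handed in; nothing more can be done
None
```

The blank is home against the end stop, and the thinner pin is down through it into the bore with its collar on the blank. I handed the job in at about 28 s, with the gripper open and clear of everything.

- **Blank:** I dragged it about 37 mm with closed fingertips. Every press reading was between 5 and 10 N, below the 17 N at which it would ground. At the end the sideways force rose and the movement mostly stopped. The last picture shows only a hairline seam at the stop.
- **Pin:** It went in with at most about 3 N on the side. The collar touched at TCP height 0.0518 m, against 0.052 m predicted, with 6 N down. The last picture shows it upright in the hole.
- **Left alone:** The thicker pin was not touched. The two orange pins were upright at the start and lying down later. My arm never went low enough near them to hit them, so they must have toppled by themselves.

**Checks that disagreed:**
- The top and wrist cameras differed by about 4 mm in y, so I lined the pin up from close wrist views instead.
- The different edges of the held pin gave positions along the jig that varied by up to 4 mm. I corrected the remaining error from the side force during insertion.

I viewed 13 pictures, three more than the budget of 10.

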